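# Load the twin-well cleaner, then hold its flip-over cover on the balance

### The job

Take the brass globe off its wooden rest and lower it gently, without dropping it, onto the mesh of the basket in the open well of the cleaner. Then lift the flip-over cover, which has a round bar for a handle, until it stands upright on its balance point, letting it neither go over to the other side nor fall shut, and finish while still holding it there with the gripper, quite still, so that both wells stay open for me to move the pieces across. Leave the jar, the steel bench block and the ring mandrel where they are.

Things in the scene. Friction and masses are not known exactly. Their poses are not given: they have to be found in the camera images.
- cleaner: Bench cleaner, fixed: grey box 318 mm along y, 220 mm along x, steel rim 120 mm above the table; two deep wells side by side along its y, mouths 135 (y) by 180 mm (x), centres 79.5 mm from its centre. The 24 mm wall between them carries the hinge of one flip-over cover, which starts lying over the +y well; the -y well is open. Controls on the +x face. Origin: centre of underside, z up.
- wash_mesh (a point): Centre of the mesh floor of the wire basket in the open (-y) well, at wire height, 54 mm above the table, 66 mm below the rim; axes as the cleaner's. Basket inside 116 mm (y) by 156 mm (x), wire sides 50 mm high. 2.8 mm wires, 20 mm square cells: a ball settles in the mesh and hardly rolls.
- cover (a joint): Cover angle, rad; grows as it is lifted. 0: flat over the +y well (start). 1.571: upright, which is its balance point (flat cover, weight in its own plane). 3.14: flat over the -y well. Hinge turns freely: let go away from upright, the cover falls to the nearer side. Cover about 0.42 kg; about 2 N upward at the bar lifts it.
- cover_hinge (a point): Middle of the cover's hinge line, above the wall between the wells, 125 mm above the table; axes as the cleaner's. The hinge line runs along the cleaner's x; the cover swings in its y-z plane.
- cover_bar (a point): Middle of the cover's grip bar: round rod, 10 mm diameter, straight for 108 mm along the cleaner's x, 197 mm from the hinge line, in the cover's plane; turns with the cover and can turn between fingers. Side rods 62 mm either way join it to the cover's edge (8 mm thick, 155 mm from hinge). Lying flat it is 125 mm above the table, 33 mm clear of the cleaner's +y side; upright, 322 mm up.
- globe_center (a point): Centre of the brass globe, a smooth hollow ball 44 mm in diameter, about 0.11 kg, with a fine raised seam. It starts on the rest with its centre about 77 mm above the table.
- rest: Turned wooden rest on which the globe sits at the start: 60 mm tall, foot 64 mm in diameter, top a shallow cup 34 mm in diameter (narrower than the globe). Loose. Origin: centre of its underside.
- jar: Bystander: lidded amber glass jar, 60 mm in diameter, 75 mm tall, loose. Origin: centre of its underside.
- bench_block: Bystander: square steel bench block on a rubber pad, 65 mm square, 28 mm tall, loose. Origin: centre of its underside.
- mandrel: Bystander: upright tapered steel ring mandrel on a round foot 68 mm in diameter, 155 mm tall, loose. Origin: centre of its underside.
Things that resemble listed ones, but are neither listed nor needed, are in the scene too. There is more than one size of the part that bears globe_center; the job needs the middle-sized.

How it is judged:
By the outcome, as a careful person would: the job done as asked, in the order asked, and still so for the second after the job is handed in, while the arm keeps its last pose, push and grip.
It also fails if it takes over 58 s, if anything falls off the work surface, if the arm or the gripper's body presses on something with over 40 N, if the wrist force passes 120 N, or if a joint passes its speed limit or range.

### The arm

A 6-joint arm with a two-finger parallel gripper is mounted at the origin on the work surface. World frame = base frame: x ahead of the robot, y to its left, z up, the work surface at z = 0. Lengths are in mm, angles in degrees, forces in N, time in s.
With the tool pointing down it reaches from about 325 to 925 mm from the base axis. Payload 3.1 kg.
Tool frame: the origin (TCP) lies at the very end of the fingers, on their centre line; the grasp point (between the pads) lies grasp_offset behind it (grasp_offset is the distance from the TCP to the grasp point, in mm); z points along the fingers, x is the direction in which the jaws open and shut, and the axes are right-handed (so a half turn about z gives the same grasp; the last joint's range is limited). The gripper opens to 85 mm and grips with 20 to 120 N. Pads are 22 mm wide; open, the fingers measure 114 mm over their backs; the gripper's body (76 mm by 85 mm) begins 54 mm behind the grasp point. The pads swing forward as they close: fully open they stand 13 mm farther back than shut.
Start: joints at [-82.632, 12.427, 92.441, -0, 75.132, -6.429], TCP at [149.071, -606.974, 231.3] pointing down, gripper open.
Joint ranges: [-157.48, 157.48], [-44.54, 120.13], [17.64, 146.25], [-64.5, 244.5], [7.68, 150.69], [-147.95, 147.95]. Speed limits (degrees/s): [159.86, 159.86, 180, 180, 180, 180].

### API

Orientations are given as [roll, pitch, yaw] about the fixed x, y, z axes, in that order (R = Rz(yaw) Ry(pitch) Rx(roll)).
In Python, from station import * gives the robot as it stands. Calls block until the motion is done:
- goto(position, orientation): joint-space move of the TCP to a pose.
- move_l(position, attitude=None, speed=150): straight line of the TCP; attitude=None keeps the orientation; speed is the mean speed in mm/s.
- move_j(angles): joint-space move.
- grip(opening, squeeze=None): finger opening in mm; squeeze is the grip in N (None keeps the last); returns when the fingers have stopped.
- wait(seconds).
- solve_ik(position, orientation): joint angles nearest the present ones, or None.
- get_obs(): the state.
- get_image(name): name is "side" or "top"; returns the picture (420x560x3 uint8, red, green, blue); there is no depth.
- get_calibration(name): a dict with "fx", "fy", "cx", "cy" (pixels), "R" (3x3) and "t" (3): a world point X has camera coordinates R X + t. Camera axes: x right, y down, z forward; pixel columns grow to the right and rows downward; lengths in mm; the calibration is good to about 2 mm. A picture is of the moment at which its call begins. get_calibration takes no time and is no camera call.
A pose or a line that the arm cannot do raises Unreachable and nothing moves.
- sign_off(): hands the job in, once; it reports no verdict.
Trained networks look in the newest picture that a camera, given by its name, has taken for a name from the list of things; names that differ only in an ending like _2 or _b are one class to them, and where a whole thing is asked for, a point or a joint stands for the part that bears it (a point fixed in the world has none). Each returns a list of dicts, best first, with "score" (0 to 1); they miss things now and then, are a little off and sometimes report something else, mostly with a low value. They report only what shows in the picture. A call takes as long as a camera call. They do not tell look-alikes from the thing itself.
- spot_in(name, camera): "extent" ([centre column, centre row, width, height] in pixels, round what is visible of it).
- regions_of(name, camera): "region" (420x560 bool, what is visible of it) and "extent" ([centre column, centre row, width, height] in pixels, round what is visible of it).
The state is a dict: "t": time; "joint_pos": joint angles; "qvel": joint speeds; "effort": joint torques, N m; "tcp_pos": TCP position; "ee_rot": TCP orientation; "wrist_force": force on the tool from outside, world axes, zero at the start; "moment": the same for the moment, N m; "grip_width": finger opening in mm.
Only numpy, scipy, OpenCV 4.12 (cv2) and the standard library are available. Lean on these libraries where they do the work, as an engineer would, in place of code of your own. Each camera call takes 0.05 s, during which the arm holds its last target.

## Working session

There is one attempt and no reset: what is moved stays moved. The work goes in short steps, each a Python script; the robot and the scene stay as the last script left them, time stands still between calls to the robot, and variables do not carry over. Pictures are saved under pics/ and viewed, and the job is handed in when it is done.

```bash
mkdir -p pics; ls; python3 - <<'E'
from station import *
import cv2,numpy as np
o=get_obs();print({k:np.round(v,2) for k,v in o.items()})
print([k for k in globals() if 'grasp' in k], globals().get('grasp_offset'))
for n in("side","top"):
    im=get_image(n);cv2.imwrite(f"pics/{n}0.png",im[:,:,::-1])
    c=get_calibration(n);print(n,c)
    for nm in ["globe_center","rest","cleaner","cover_bar","jar","bench_block","mandrel"]:
        print(nm,[(round(d["score"],2),np.round(d["extent"],1).tolist()) for d in spot_in(nm,n)][:5])
E
```

```text
pics
{'t': np.float64(0.0), 'joint_pos': array([-82.63,  12.48,  92.53,  -0.  ,  75.13,  -6.43]), 'qvel': array([ 0.01,  0.03, -0.07, -0.02,  0.14, -0.09]), 'effort': array([-0.000e+00, -3.969e+01, -3.039e+01, -0.000e+00,  1.000e-02,
        0.000e+00]), 'tcp_pos': array([ 148.96, -606.12,  229.94]), 'ee_rot': array([-1.7998e+02,  1.4000e-01, -7.6200e+01]), 'wrist_force': array([ 0.01, -0.98,  0.24]), 'moment': array([-0.01, -0.01, -0.  ]), 'grip_width': np.float64(85.62)}
['grasp_offset'] 18.700000000000003
side {'fx': 464.85122522076375, 'fy': 464.85122522076375, 'cx': 272.5149037313384, 'cy': 219.6218934324774, 'R': array([[ 0.9990053 , -0.0445705 , -0.00137445],
       [-0.02663967, -0.57181764, -0.81994811],
       [ 0.03575956,  0.81916912, -0.5724362 ]]), 't': array([-599.02960514,   72.25491489, 1038.75718431])}
globe_center [(0.85, [350.4, 369.4, 39.1, 36.5]), (0.69, [305.6, 411.8, 22.5, 16.5]), (0.68, [287.4, 338.2, 33.1, 31.2])]
rest [(0.56, [285.8, 370.3, 36.9, 33.8])]
cleaner [(0.77, [252.2, 217.4, 135.6, 134.0])]
cover_bar [(0.75, [261.6, 173.3, 98.1, 48.2])]
jar [(0.89
[... 208 characters left out ...]
490.46252306855456, 'fy': 490.46252306855456, 'cx': 275.7045077325766, 'cy': 216.26514476269656, 'R': array([[-0.02463277, -0.99968053,  0.00566303],
       [-0.99718682,  0.02416939, -0.07095276],
       [ 0.07079322, -0.00739486, -0.9974636 ]]), 't': array([ -49.18016983,  599.21061784, 1205.79652811])}
globe_center [(0.76, [391.9, 211.4, 19.6, 17.7]), (0.6, [394.1, 170.6, 24.3, 24.8])]
rest [(0.54, [383.6, 214.4, 21.5, 28.8])]
cleaner [(0.58, [229.1, 229.9, 169.6, 117.6])]
cover_bar [(0.91, [195.2, 223.5, 98.5, 97.7])]
jar [(0.98, [375.9, 288.9, 28.5, 32.0])]
bench_block [(0.79, [289.4, 144.9, 32.9, 32.1])]
mandrel [(0.74, [200.7, 148.6, 26.2, 28.6]), (0.65, [227.7, 231.0, 164.4, 126.0])]
```

View pics/side0.png

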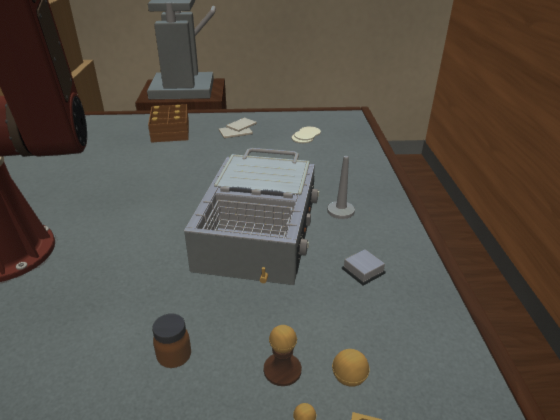

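View pics/top0.png

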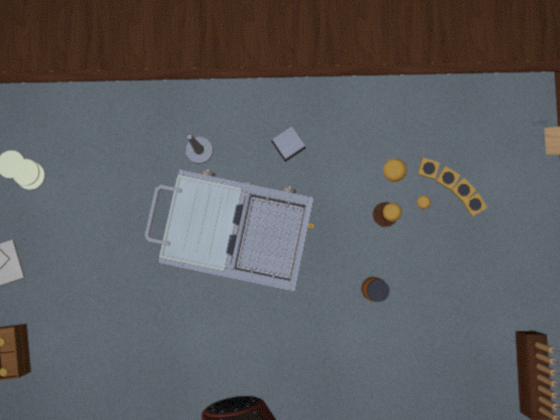

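The side view shows the globe on its rest at (283,339), with the big ball at (350,366) and the small one at (305,412). In the top view the globe is at (392,212) and the cleaner's bar is on the left at about (155,215). I'll measure these more closely.

```bash
cat > h.py <<'E'
from station import *
import numpy as np,cv2
from scipy.optimize import least_squares
def proj(n,X):
    c=get_calibration(n);p=np.asarray(c["R"])@np.asarray(X,float).T.reshape(3,-1)+np.asarray(c["t"])[:,None]
    return np.array([c["fx"]*p[0]/p[2]+c["cx"],c["fy"]*p[1]/p[2]+c["cy"]]).T
def onz(n,uv,z):
    c=get_calibration(n);R=np.asarray(c["R"]);o=-R.T@c["t"]
    d=R.T@[(uv[0]-c["cx"])/c["fx"],(uv[1]-c["cy"])/c["fy"],1]
    return o+d*(z-o[2])/d[2]
def tri(obs):
    return least_squares(lambda X:np.concatenate([proj(n,X)[0]-uv for n,uv in obs]),[600,0,80])
E
python3 - <<'E'
from h import *
r=tri([("side",(283.5,339)),("top",(391.9,211.4))]);print("globe",r.x,r.fun)
print(onz("top",(391.9,211.4),77),onz("side",(283.3,339),77))
t=cv2.imread("pics/top0.png");cv2.imwrite("pics/topz.png",cv2.resize(t[150:310,130:330],None,fx=4,fy=3.75,interpolation=cv2.INTER_CUBIC)[:600])
s=cv2.imread("pics/side0.png");cv2.imwrite("pics/sidez.png",cv2.resize(s[140:290,180:380],None,fx=4,fy=4,interpolation=cv2.INTER_CUBIC))
E
```

```text
globe [ 600.98181676 -341.91207011   76.25776342] [-0.57815175  0.0542237  -0.03033375 -0.87735805]
[ 598.81740863 -341.71510403   77.        ] [ 601.53790424 -342.46627219   77.        ]
```

View pics/topz.png

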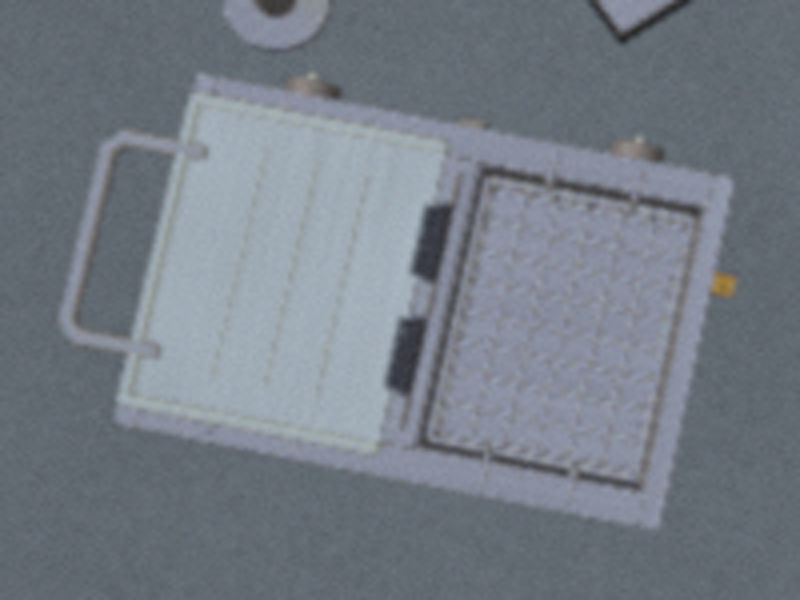

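View pics/sidez.png

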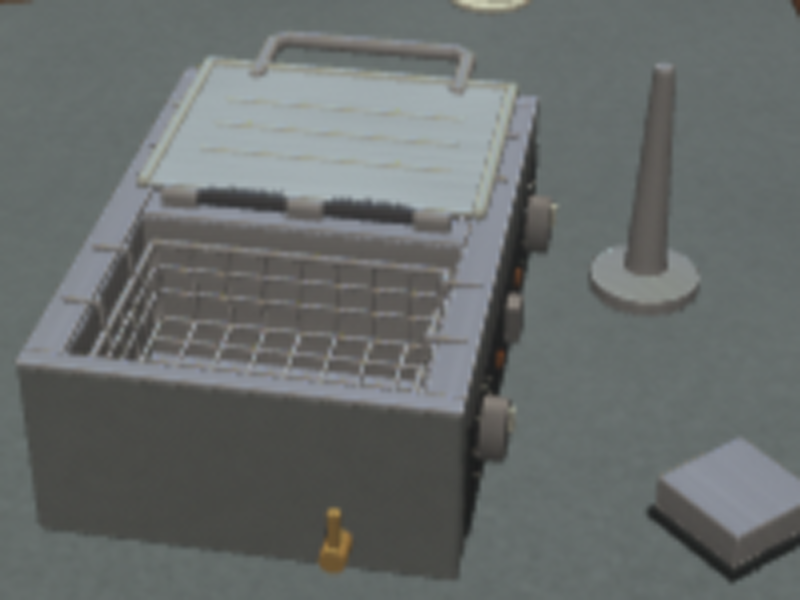

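```bash
python3 - <<'E'
from h import *
T=lambda u,v:(130+u/4,150+v/3.75); S=lambda u,v:(180+u/4,140+v/4)
# local xy (cleaner frame)
L=[(110,159),(110,-159),(-110,-159),(-110,159)]
ot=[T(203,76),T(732,178),T(658,526),T(118,420)]
os_=[S(190,70),S(20,362),S(462,408),S(538,98)]; Ls=[(-110,159),(-110,-159),(110,-159),(110,159)]
def loc(p,xyz):
    a=p[2];c,s=np.cos(a),np.sin(a)
    return [p[0]+c*xyz[0]-s*xyz[1],p[1]+s*xyz[0]+c*xyz[1],xyz[2]]
def f(p,w=(1,1)):
    r=[]
    for l,o in zip(L,ot): r.append(w[0]*(proj("top",loc(p,(*l,120)))[0]-o))
    for l,o in zip(Ls,os_): r.append(w[1]*(proj("side",loc(p,(*l,120)))[0]-o))
    return np.concatenate(r)
for w in((1,1),(1,0),(0,1)):
    r=least_squares(f,[570,0,0],args=(w,));print(w,r.x[:2],np.degrees(r.x[2]),np.round(r.fun,1))
p=least_squares(f,[570,0,0]).x
for n,q in(("hinge",(0,0,125)),("bar",(0,197,125)),("barup",(0,0,322)),("mesh",(0,-79.5,54))):
    X=loc(p,q);print(n,np.round(X,1),proj("top",X)[0],proj("side",X)[0], )
print("bar obs",T(88,240),S(370,43))
E
```

```text
(1, 1) [564.59401731  27.05795115] -13.084207678601674 [-1.4 -2.1  1.  -1.5  0.5 -0.2 -1.  -0.3 -1.4 -1.2 -2.1  0.2 -0.1  1.3
 -0.3 -0.6]
(1, 0) [562.22973043  26.67211522] -13.163714353758271 [-1.1 -1.1  1.3 -0.4  0.6  0.9 -0.8  0.6 -0.  -0.  -0.   0.  -0.   0.
 -0.  -0. ]
(0, 1) [566.62421808  28.03028864] -13.112339368263243 [-0.  -0.   0.  -0.   0.  -0.  -0.  -0.  -0.5 -1.4 -1.  -0.1  0.9  1.
  0.5 -0.8]
hinge [564.6  27.1 125. ] [236.57318797 228.51258027] [255.76602221 191.64887171]
bar [609.2 218.9 125. ] [152.34762815 211.09043146] [272.36595567 151.32170075]
barup [564.6  27.1 322. ] [228.84678867 223.69973568] [253.51951804 104.40207138]
mesh [546.6 -50.4  54. ] [270.77248402 236.48595513] [248.56553925 239.52580537]
bar obs (152.0, 214.0) (272.5, 150.75)
```

Both views agree on the cleaner's pose to about 2 mm, and the predicted bar position matches the picture. Next I'll check reach and grasp the globe.

```bash
python3 - <<'E'
from h import *
for nm,P,ys in(("globe",(600.5,-342,58),(-90,-76)),("globe up",(600.5,-342,160),(-90,)),("mesh",(546,-50.4,57),(-13.1,166.9,-103.1)),("mesh up",(546,-50.4,180),(-13.1,-103.1)),("bar",(609,219,106),(-103.1,76.9)),("barup",(564.6,27,303),(-103.1,76.9)),("barmid",(596,163,245),(-103.1,76.9))):
    for y in ys:
        q=solve_ik(P,[180,0,y]);print(nm,y,None if q is None else np.round(q,0))
goto([600.5,-342,160],[180,0,-90]); grip(66,30)
move_l([600.5,-342,59],speed=80)
o=get_obs();print(o["t"],o["tcp_pos"],o["wrist_force"],o["grip_width"])
for n in("side","top"): cv2.imwrite(f"pics/{n}1.png",get_image(n)[280:420,200:420][:,:,::-1] if n=="side" else get_image(n)[140:280,320:500][:,:,::-1])
s=cv2.imread("pics/side1.png");t=cv2.imread("pics/top1.png")
cv2.imwrite("pics/a1.png",np.hstack([cv2.resize(s,(440,280)),cv2.resize(t,(360,280))]))
E
```

```text
globe -90 [-35.  30.  89.  -0.  61.  55.]
globe -76 [-35.  30.  89.  -0.  61.  41.]
globe up -90 [-35.  24.  86.  -0.  70.  55.]
mesh -13.1 [-13.  16. 109.  -0.  55.   0.]
mesh 166.9 None
mesh -103.1 [-13.  16. 109.  -0.  55.  90.]
mesh up -13.1 [-13.   6. 106.  -0.  68.   0.]
mesh up -103.1 [-13.   6. 106.  -0.  68.  90.]
bar -103.1 [ 14.  22.  94.   0.  63. 117.]
bar 76.9 [ 14.  22.  94.  -0.  63. -63.]
barup -103.1 [-4.  2. 96.  0. 82. 99.]
barup 76.9 [ -4.   2.  96.  -0.  82. -81.]
barmid -103.1 [  9.  11.  93.   0.  76. 112.]
barmid 76.9 [  9.  11.  93.  -0.  76. -68.]
4.4583 [ 601.11094801 -342.42968936   59.97237621] [0.92554653 0.2014434  0.14962421] 66.06638795732998
```

View pics/a1.png

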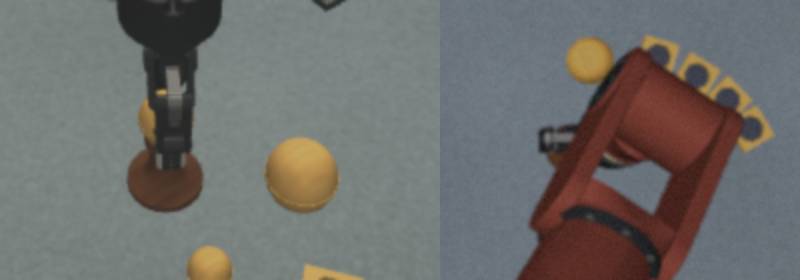

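```bash
python3 - <<'E'
from h import *
print(proj("side",[601,-380,60]),proj("side",[601,-342,77]),proj("side",[601,-380,77]))
E
```

```text
[[284.37129906 365.55145796]] [[282.94216879 338.78182566]] [[284.51957526 358.3736889 ]]
```

The fingers straddle the globe, with the near finger tip at about (286,362), 1–2 px right of the globe's centre. I'll shift 1.5 mm and close.

```bash
python3 - <<'E'
from h import *
move_l([599,-341.7,58],speed=60)
grip(30,30)
o=get_obs();print(o["t"],o["tcp_pos"],o["wrist_force"],o["grip_width"])
move_l([599,-341.7,110],speed=60)
o=get_obs();print(o["t"],o["tcp_pos"],o["wrist_force"],o["grip_width"])
move_l([599,-341.7,200],speed=150)
im=get_image("side");cv2.imwrite("pics/side2.png",im[:,:,::-1])
o=get_obs();print(o["t"],o["tcp_pos"],o["wrist_force"],o["grip_width"])
E
```

```text
5.1417 [ 599.04550206 -341.68821414   58.26571684] [-0.45863178  0.66481556  2.10609257] 42.39736644599942
6.1583 [ 598.60845681 -341.41860108  109.42676153] [-0.02306155  1.22997685 -1.31189575] 42.17012471014814
6.9583 [ 597.99034734 -340.99012976  197.97858681] [-0.51876704 -0.15204224 -1.27800426] 42.40402490169592
```

View pics/side2.png

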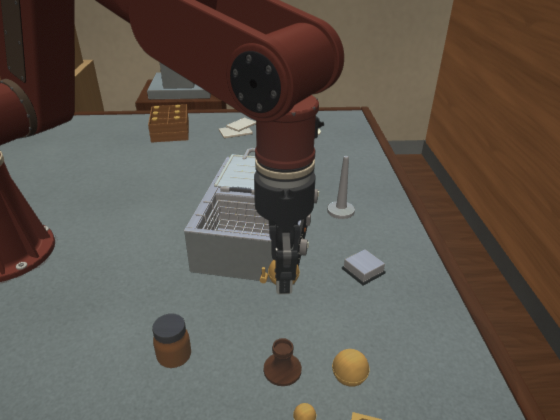

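Globe held at about (283,270) and the rest is still standing at (283,362). Moving over the open well, then lowering under force feedback.

```bash
python3 - <<'E'
from h import *
P=[546,-50.4]
goto([*P,190],[180,0,-13.1])
move_l([*P,75],speed=90); wait(0.3)
f0=np.mean([get_obs()["wrist_force"] for _ in range(3)],0)
o=get_obs();print(o["t"],o["tcp_pos"],f0,o["grip_width"])
im=get_image("side");cv2.imwrite("pics/s3.png",cv2.resize(im[120:300,150:390][:,:,::-1],None,fx=3,fy=3))
im=get_image("top");cv2.imwrite("pics/t3.png",im[:,:,::-1])
E
```

```text
9.825 [546.23189968 -50.43490257  75.36440081] [ 0.01548104  0.57179479 -0.39431121] 42.11054762058873
```

View pics/s3.png

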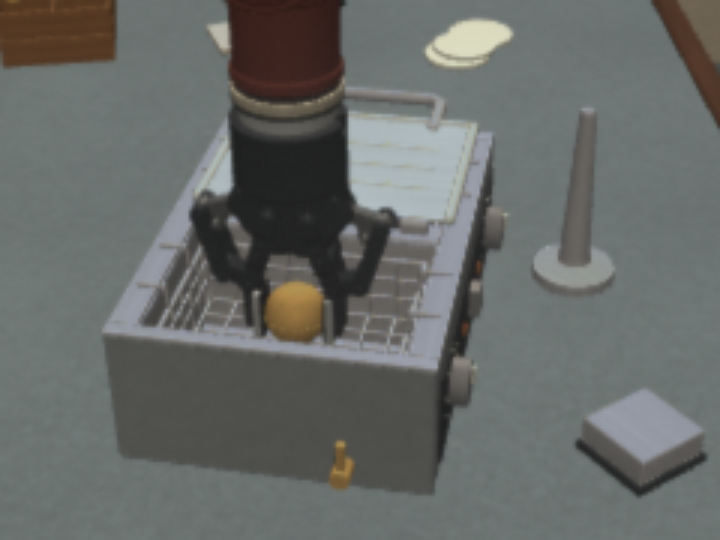

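The globe is in the gripper at zoomed (295,310), clear of the basket sides. Now the final lowering.

```bash
python3 - <<'E'
from h import *
P=[546,-50.4]
move_l([*P,62],speed=60); wait(0.2)
F=lambda:np.mean([ (wait(0.03),get_obs()["wrist_force"])[1] for _ in range(3)],0)
f0=F();print(get_obs()["tcp_pos"],f0)
z=61.5
while z>=53:
    move_l([*P,z],speed=15); f=F(); o=get_obs(); print(z,np.round(o["tcp_pos"][2],2),np.round(f-f0,2),round(o["t"],2))
    if f[2]-f0[2]>2.0: break
    z-=0.7
E
```

```text
[546.27355731 -50.47704314  62.26886912] [-0.62986354  0.3930045  -1.13640069]
61.5 61.55 [ 0.53 -0.62 -0.08] 10.94
60.8 60.78 [ 0.43 -0.   -0.2 ] 11.29
60.099999999999994 60.07 [ 0.83 -0.56  0.33] 11.64
59.39999999999999 59.38 [ 0.41 -0.21 -0.13] 11.99
58.69999999999999 58.68 [ 0.71 -0.29 -0.37] 12.34
57.999999999999986 58.27 [ 0.09 -0.42  2.65] 12.69
```

```bash
python3 - <<'E'
from h import *
P=[546,-50.4]
grip(46); grip(58)
o=get_obs();print(o["t"],o["tcp_pos"],o["wrist_force"],o["grip_width"])
move_l([*P,110],speed=80)
move_l([*P,220],speed=200)
goto([585,215,215],[180,0,76.9]); grip(34,40)
im=get_image("side");cv2.imwrite("pics/s4.png",cv2.resize(im[120:300,150:390][:,:,::-1],None,fx=3,fy=3))
im=get_image("top");cv2.imwrite("pics/t4.png",im[:,:,::-1])
for n in("side","top"): print([(round(d["score"],2),np.round(d["extent"],1).tolist()) for d in spot_in("globe_center",n)])
o=get_obs();print(o["t"],o["tcp_pos"],o["wrist_force"],o["grip_width"])
print(proj("side",[546,-50,75]),proj("top",[546,-50,75]))
E
```

```text
13.1833 [546.18468355 -50.45232083  58.04016489] [-0.40568845  0.38731322  0.42314019] 58.01528878021187
[(0.63, [350.9, 368.1, 36.1, 34.7]), (0.57, [305.6, 411.0, 22.8, 18.0]), (0.52, [257.0, 230.8, 23.7, 9.3])]
[(0.8, [394.4, 169.8, 24.1, 22.8]), (0.59, [424.4, 199.9, 12.5, 13.3]), (0.53, [275.9, 234.0, 12.7, 17.0])]
16.2833 [585.10157744 214.76915632 215.16624874] [ 0.28202239 -0.69311382 -0.67937888] 34.42435165618994
[[247.97102528 231.4553066 ]] [[270.58156058 236.47735446]]
```

View pics/s4.png

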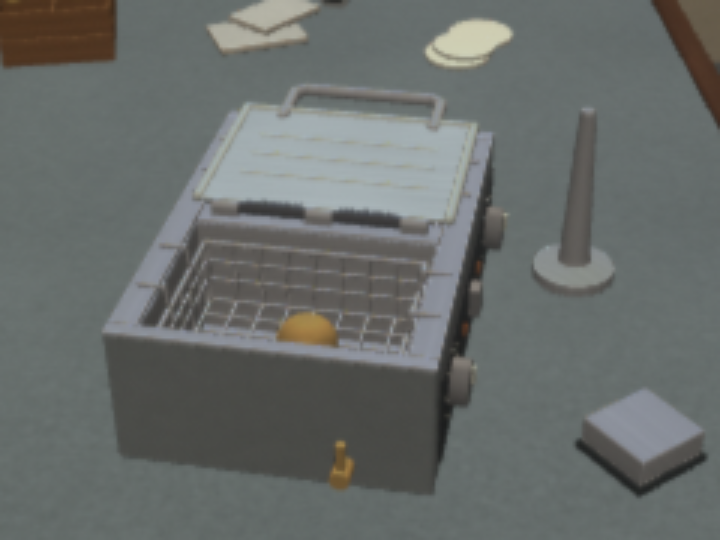

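View pics/t4.png

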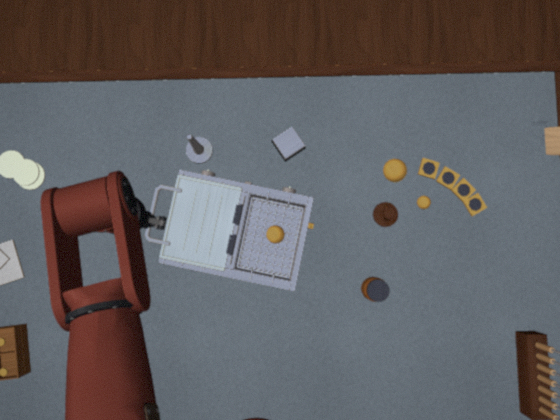

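The globe rests in the basket mesh (top view (276,234), side zoom (308,328)), and the bystanders have not moved. Now the bar.

```bash
python3 - <<'E'
from h import *
o=get_obs();print(np.round(o["joint_pos"]),o["ee_rot"])
move_l([608.8,218.8,150],speed=120)
im=get_image("side");cv2.imwrite("pics/s5.png",cv2.resize(im[60:210,170:370][:,:,::-1],None,fx=4,fy=4))
o=get_obs();print(o["t"],o["tcp_pos"],o["wrist_force"],o["grip_width"])
print(proj("side",o["tcp_pos"]))
im=get_image("top");cv2.imwrite("pics/t5.png",cv2.resize(im[150:300,60:260][:,:,::-1],None,fx=4,fy=4))
E
```

```text
[ 14.  13.  94.  -0.  73. -63.] [ 1.79985910e+02 -5.09539086e-03  7.68743968e+01]
17.0583 [609.36259522 218.98977527 150.92268053] [0.2393453  0.73727244 1.04921505] 34.04939530398025
[[272.41776054 141.86783162]]
```

View pics/s5.png

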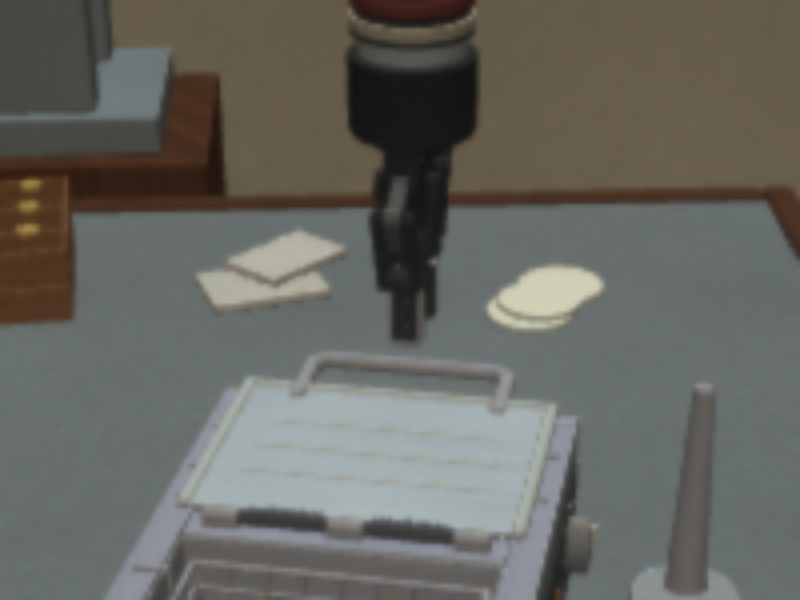

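View pics/t5.png

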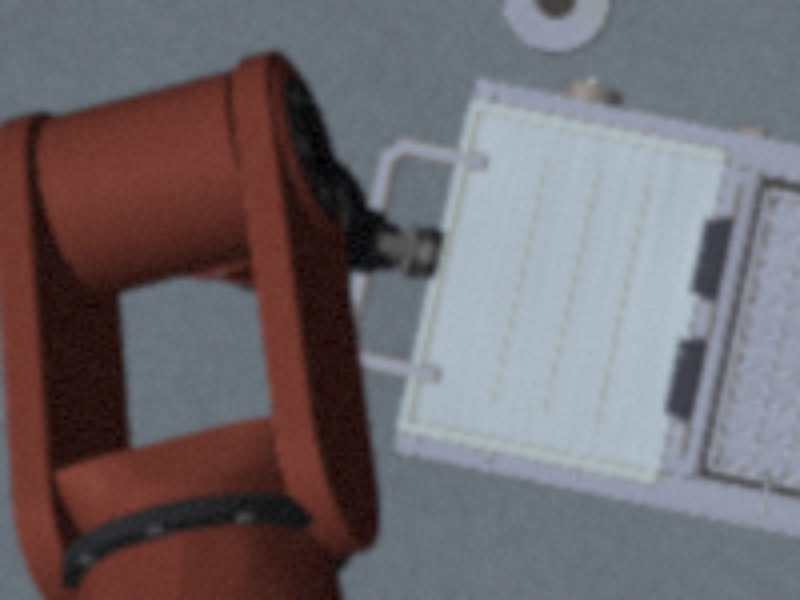

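The fingers are above the bar, mid-length (tip at side zoom (405,340), bar at (405,365)). I'll narrow the opening to clear the cover's edge, then descend.

```bash
python3 - <<'E'
from h import *
grip(28,40)
for z in(130,118,106.3):
    move_l([608.8,218.8,z],speed=70); o=get_obs();print(o["t"],o["tcp_pos"],o["wrist_force"])
    if np.linalg.norm(o["wrist_force"])>8: break
else:
    grip(5,40); wait(.2)
    o=get_obs();print(o["t"],o["tcp_pos"],o["wrist_force"],o["moment"],o["grip_width"])
im=get_image("side");cv2.imwrite("pics/s6.png",cv2.resize(im[60:210,170:370][:,:,::-1],None,fx=4,fy=4))
E
```

```text
17.775 [607.90106818 218.5683099  128.56295353] [-0.21125204  0.18616416 -0.6911171 ]
18.1 [608.15268354 218.65983761 117.02531431] [-0.75590324  0.28586499 -0.66738013]
18.4167 [608.06489802 218.58331784 105.26289207] [ 0.26199094 -0.71466615  0.76290709]
18.925 [609.32310312 220.89304048 106.69252363] [ 1.00066434  5.55551368 -1.93390044] [ 0.74962865 -0.21209502 -0.05853984] 8.137169628743298
```

View pics/s6.png

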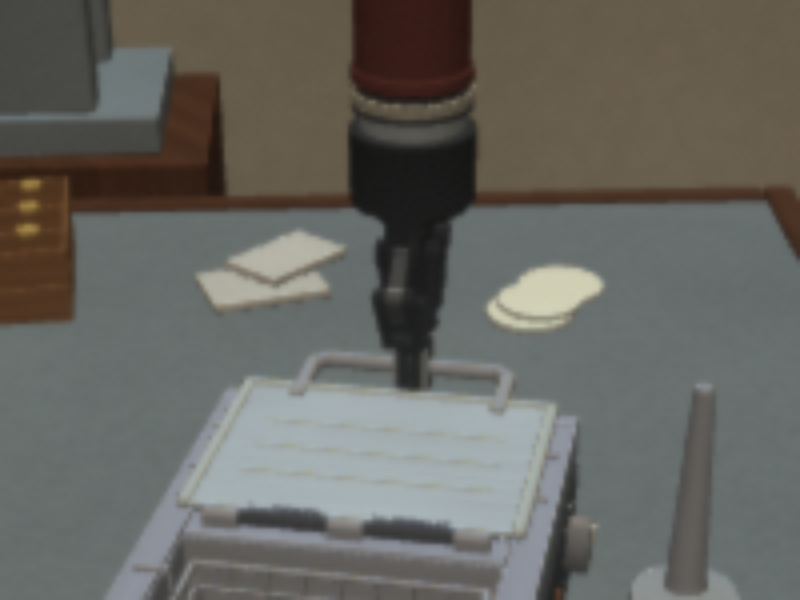

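The bar is gripped (8.1 mm on the 10 mm rod, soft pads). The arm was drawn about 2 mm in +y, so I'll move the hinge estimate to match and start the arc, watching the force.

```bash
python3 - <<'E'
from h import *
d=np.array([0.2263,0.974]); H=np.array([564.7,28.9])
for th in np.arange(6,61,6):
    a=np.radians(th); xy=H+197*np.cos(a)*d; z=106.5+197*np.sin(a)
    move_l([*xy,z],speed=50); o=get_obs()
    print(th,round(o["t"],2),np.round(o["tcp_pos"]-[*xy,z],1),np.round(o["wrist_force"],1),round(o["grip_width"],1))
    if np.linalg.norm(o["wrist_force"])>30: break
im=get_image("side");cv2.imwrite("pics/s7.png",cv2.resize(im[60:260,150:410][:,:,::-1],None,fx=3,fy=3))
E
```

```text
6 19.54 [-0.   0.2 -0. ] [ 0.5  2.2 -3. ] 8.9
12 20.1 [0.  0.2 0.2] [ 0.3  3.6 -2.1] 8.5
18 20.66 [ 0.1  0.4 -0. ] [-0.1  5.2 -0.7] 8.7
24 21.22 [0.2 0.7 0.2] [ 0.1  6.6 -0.1] 8.7
30 21.77 [0.2 1.  0.5] [-0.2  6.9  1.2] 8.6
36 22.33 [0.3 1.3 0.8] [-0.3  8.   2.7] 8.8
42 22.89 [0.3 1.6 1.2] [-1.1  7.6  3.5] 8.0
48 23.45 [0.4 1.7 1.9] [-1.7  7.4  5.8] 8.7
54 24.01 [0.4 2.  2.5] [-2.1  8.5  7. ] 8.0
60 24.57 [0.4 1.7 2.8] [-2.6  7.9  7.4] 8.6
```

View pics/s7.png

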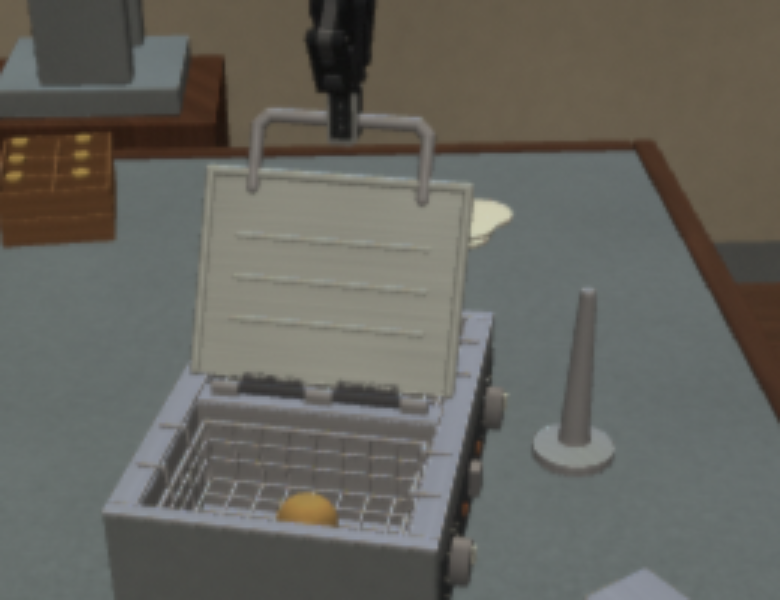

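Going well: the residual force is about 11 N, radially outward. I'll fold in that correction and continue.

```bash
python3 - <<'E'
from h import *
d=np.array([0.2263,0.974]); H=np.array([564.9,30.2])
zo=106.5+3
for th in (63,66,70,74,78,82,86,88.5):
    a=np.radians(th); xy=H+197*np.cos(a)*d; z=zo+197*np.sin(a)
    move_l([*xy,z],speed=35); o=get_obs(); f=o["wrist_force"]
    print(th,round(o["t"],2),np.round(o["tcp_pos"]-[*xy,z],1),np.round(f,1),round(o["grip_width"],1))
    if np.linalg.norm(f)>30: break
wait(0.3);o=get_obs();print(o["t"],o["tcp_pos"],o["wrist_force"])
im=get_image("side");cv2.imwrite("pics/side8.png",im[:,:,::-1]);cv2.imwrite("pics/s8.png",cv2.resize(im[40:240,150:410][:,:,::-1],None,fx=3,fy=3))
im=get_image("top");cv2.imwrite("pics/top8.png",im[:,:,::-1]);cv2.imwrite("pics/t8.png",cv2.resize(im[140:320,90:330][:,:,::-1],None,fx=3.3,fy=3.3))
E
```

```text
63 25.08 [ 0.1 -0.1  0.6] [-0.5  3.7  5. ] 8.5
66 25.52 [0.2 0.4 0.5] [-1.3  3.8  5.4] 8.4
70 26.07 [ 0.1 -0.2  0.3] [-0.3  3.3  5.5] 8.6
74 26.61 [ 0.1 -0.3  0.1] [-1.4  3.7  5.7] 8.1
78 27.15 [ 0.  -0.2 -0.1] [-0.5  2.9  3.8] 8.1
82 27.69 [-0.  -0.4 -0.3] [0.4 2.2 2.9] 8.0
86 28.23 [-0.1 -0.6 -0.3] [0.4 0.4 1.6] 8.2
88.5 28.62 [-0.1 -0.2 -0.2] [1.3 1.2 1.5] 8.3
28.925 [566.07867991  35.28727379 306.24253607] [0.89085788 0.9136632  1.1300377 ]
```

View pics/s8.png

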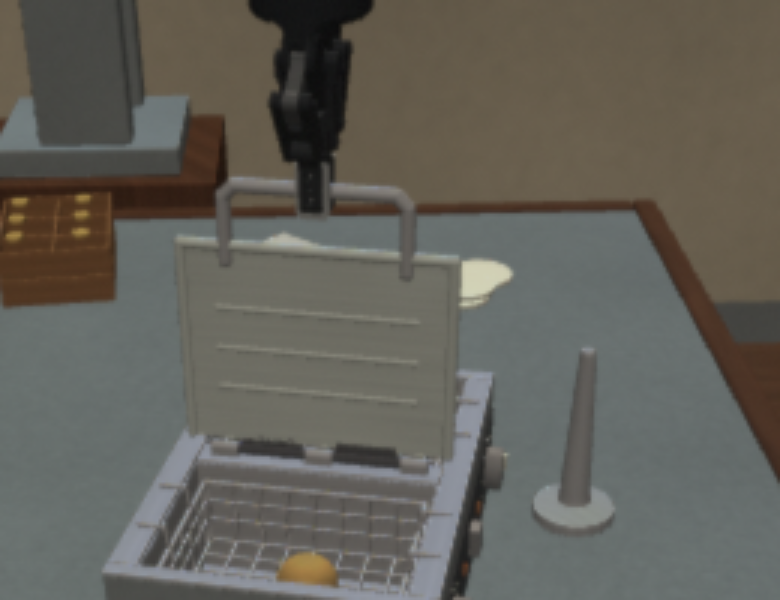

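View pics/t8.png

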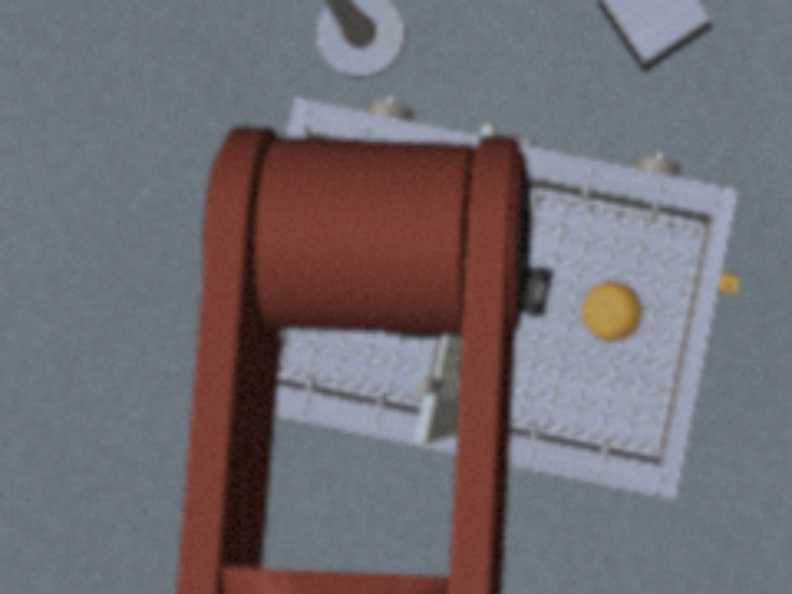

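The cover is close to upright and the bar's pixel (254,103) matches the model for about 88.5°. Last small move to 90°, then check that it is still.

```bash
python3 - <<'E'
from h import *
move_l([564.8,29.3,306.4],speed=15); wait(0.6)
o=get_obs();print(o["t"],o["tcp_pos"],o["wrist_force"],o["grip_width"],np.round(o["qvel"],2))
im=get_image("side");cv2.imwrite("pics/side9.png",im[:,:,::-1]);cv2.imwrite("pics/s9.png",cv2.resize(im[80:230,170:370][:,:,::-1],None,fx=4,fy=4))
wait(0.5)
im2=get_image("side");print("diff",np.abs(im.astype(int)-im2).mean())
T=lambda p,x,s,z:[p[0]+x*np.cos(p[2])-s*np.sin(p[2]),p[1]+x*np.sin(p[2])+s*np.cos(p[2]),z]
for p in([564.6,27.1,-.2284],[566.6,28.0,-.2284]):
  for th in(84,87,90,93,96):
    a=np.radians(th);r=[]
    for x,l in((-62,197),(62,197),(-62,155),(62,155),(-88,155),(88,155)):
        u=proj("side",T(p,x,l*np.cos(a),125+l*np.sin(a)))[0]; r.append(((u-[170,80])*4).round().tolist())
    print(th,r)
E
```

```text
30.175 [564.73027767  29.36844211 306.55308116] [-1.0189126   0.97261845  1.91924325] 8.558298801850043 [ 0.03  0.    0.05  0.04 -0.03  0.01]
diff 0.4257681405895692
84 [[221.0, 76.0], [468.0, 93.0], [224.0, 159.0], [465.0, 177.0], [174.0, 155.0], [517.0, 181.0]]
87 [[215.0, 82.0], [464.0, 99.0], [219.0, 164.0], [462.0, 182.0], [170.0, 160.0], [515.0, 186.0]]
90 [[210.0, 89.0], [461.0, 106.0], [215.0, 170.0], [460.0, 188.0], [165.0, 166.0], [512.0, 192.0]]
93 [[204.0, 97.0], [457.0, 115.0], [211.0, 177.0], [457.0, 195.0], [160.0, 173.0], [510.0, 199.0]]
96 [[198.0, 107.0], [454.0, 125.0], [206.0, 185.0], [454.0, 203.0], [156.0, 181.0], [508.0, 208.0]]
84 [[225.0, 76.0], [472.0, 92.0], [228.0, 158.0], [469.0, 176.0], [178.0, 155.0], [521.0, 180.0]]
87 [[220.0, 81.0], [468.0, 98.0], [223.0, 163.0], [466.0, 181.0], [174.0, 160.0], [519.0, 185.0]]
90 [[214.0, 88.0], [465.0, 105.0], [219.0, 169.0], [464.0, 188.0], [169.0, 166.0], [516.0, 191.0]]
93 [[208.0, 97.0], [462.0, 114.0], [215.0, 176.0], [461.0, 195.0], [164.0, 172.0], [514.0, 199.0]]
96 [[203.0, 106.0], [458.0, 124.0], [211.0, 184.0], [458.0, 203.0], [160.0, 180.0], [512.0, 207.0]]
```

View pics/s9.png

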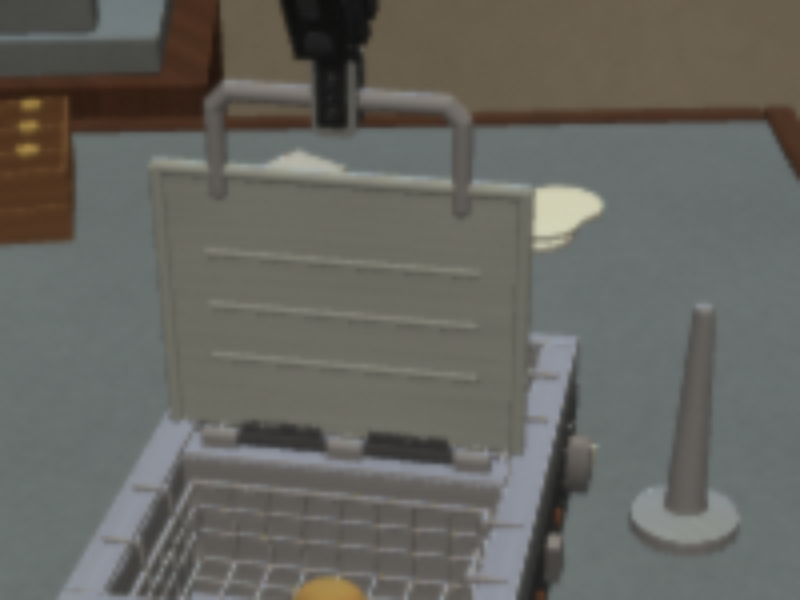

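The bar's corners are at zoomed (212,90) and (465,106), against (214,88) and (465,105) predicted for 90°. Nothing is moving, so I'm handing it in.

```bash
python3 - <<'E'
from h import *
print([(round(d["score"],2),np.round(d["extent"],1).tolist()) for nm in("jar","bench_block","mandrel") for d in spot_in(nm,"side")[:1]], get_obs()["t"])
sign_off()
E
```

```text
[(0.73, [171.8, 341.1, 34.3, 52.7]), (0.93, [363.8, 266.9, 43.9, 37.1]), (0.61, [340.1, 186.8, 27.5, 58.5])] 30.925
the job is handed in; nothing more can be done
```

The globe is in the basket of the open well, and the gripper is holding the cover upright by its bar. I handed the job in at about 31 s of the 58 s allowed.

- **Globe:** I lifted the middle-sized globe off its rest and lowered it in 0.7 mm steps until the wrist felt the mesh (about 2.6 N). I let go only then. Later pictures show it lying still in the basket, and the rest is still standing.
- **Cover:** I gripped it by the round bar and swung it up from flat. The bar's position in the side picture matches 90° to within about 1°. The wrist force was about 2 N, the joint speeds were practically zero, and two pictures half a second apart showed no movement.
- **Jar, bench block and mandrel:** all three showed within about 1 px of where they started.

**Small disagreements:** The two cameras differed by 3–4 mm in x on where the cleaner stands. During the lift my hinge estimate was about 3 mm off, giving about 11 N of side load. I corrected for that before the last part of the swing, so the final angle is good to about 1°.

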